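Hold a sample slide flush on a tilted stage over an insulating spacer

ROBOT

A 6-joint arm with a two-finger parallel gripper is mounted at the origin on a cart in front of the work surface, level with it; the furniture and walls round the work are solid. World frame = base frame: x ahead of the robot, y to its left, z up, the work surface at z = 0. Lengths are in m, angles in degrees, forces in N, time in s.
With the tool pointing down it reaches from about 0.275 to 0.825 m from the base axis. Payload 5.2 kg.
Tool frame: the origin (TCP) lies midway between the tips of the shut fingers; the grasp point (between the pads) lies grip_point_offset behind it (grip_point_offset is the distance from the TCP to the grasp point, in m); z points along the fingers, y is the line along which they close (so a half turn about z gives the same grasp; the last joint's range is limited). The gripper opens to 93 mm and grips with 3 to 60 N. Pads are 15 mm wide; open, the fingers measure 128 mm over their backs; the gripper's body (75 mm by 188 mm) begins 65 mm behind the grasp point.
Start: joints at [-83.125, 14.817, 87.949, -0, 77.235, -11.62], TCP at [0.174, -0.522, 0.219] pointing down, gripper open.
Joint ranges: [-179.93, 179.93], [-52.35, 119.4], [10.71, 147.94], [-69.91, 249.91], [12.55, 155.21], [-178.61, 178.61]. Speed limits (degrees/s): [147.25, 147.25, 180, 180, 180, 180].

INTERFACE

Orientations are given as [roll, pitch, yaw] about the fixed x, y, z axes, in that order (R = Rz(yaw) Ry(pitch) Rx(roll)).
In Python, from cell import state, grab_frame, get_calibration, close_job, grip_point_offset gives the robot as it stands.
- The arm moves only by the tool step_arm, never from a script. Its argument "series" is a list of rows, each a list of 5 numbers: the closure in counts, from 0 (fully open) to 255 (shut), then the shift along the tool's x, y, z in mm, then the turn about the tool's z in rad. A call has 1 to 5 rows; each row is the pose to reach, as a shift and turn from the pose commanded when the call began, along the tool's axes at that moment; what a row does not reach only later rows make up. A row lasts 1/8 s, in which the tool goes at most 62.5 mm and 10.7 degrees, less where a joint would pass 70% of its speed; a pose out of reach is approached as far as the arm can. A call with a gripper value outside its range is refused whole. The fingers move at their own pace and stop on an object; "newtons" is the grip in N (left out, the last holds). Time passes only in rows, so rows that repeat a pose let the fingers close. It gives the time, the measured TCP pose, the force, the opening and the grip force at its end, in the units of the state.
- state(): the state, without advancing time (a new reading comes with each control period).
- grab_frame(name): name is "scene" or "top"; returns (picture, depth): 384x512x3 uint8, red, green, blue; 384x512 float32, m along the optical axis (not along the pixel's ray), 0 where there is no reading.
- get_calibration(name): a dict with "K" (3x3 intrinsics, pixels), "distortion" ([k1, k2, p1, p2, k3] as OpenCV has them; the pictures are not rectified), "rvec" (rotation vector, rad) and "tvec" (3), from world to camera coordinates, as OpenCV has them. Camera axes: x right, y down, z forward; pixel columns grow to the right and rows downward; lengths in m; the calibration is good to about 2 mm. A picture is of the moment at which its call begins. get_calibration takes no time and is no camera call.
- close_job(): hands the job in; it is judged then, once.
The state is a dict: "time_s": time; "joints": joint angles; "dq": joint speeds; "joint_efforts": joint torques, N m; "tcp_pos": TCP position; "ee_rot": TCP orientation; "force": force on the tool from outside, world axes, zero at the start; "torque": the same for the moment, N m; "gripper_width": finger opening in m; "finger_force": force on a finger pad.
Only numpy, scipy, OpenCV 4.12 (cv2) and the standard library are available. Lean on these libraries where they do the work, as an engineer would, in place of code of your own. Each camera call takes 0.05 s, during which the arm holds its last target. There are 200 camera calls.

TASK

Lay the plain spacer plate flat in the middle of the sloped bed of the wedge stage, square with it, and let go of it; then take the sample slide by its rib, tilt it to the slope and bring it down centred and square on the spacer, wholly within its outline. Keep hold of the rib and press the slide flush so that the sprung bed gives a few millimetres but does not bottom out, and finish while holding it pressed there. Leave the other things on the trolley where they are.

Things in the scene. Friction and masses are not known exactly. Their poses are not given: they have to be found in the camera images.
- spacer: Insulating spacer: plain flat black plate, 72 mm (its x) by 52 mm (its y) by 8 mm thick, about 60 g, lying on one of the two low grey bench risers near the trolley's front edge (boards 96 mm deep, top 70 mm above the trolley). Origin: centre of its underside; z up. Grip it across its 52 mm width, fingertips about 3 mm above what it lies on.
- slide: Sample slide: aluminium carrier plate 54 mm (its x) by 36 mm (its y) by 6 mm thick, two small flat glass windows on top, with an upright grip rib in the middle: the rib is 30 mm long (x), 12 mm thick (y) and its top is 32 mm above the underside. About 120 g, lying on the other riser. Origin: centre of the underside; z up. Grip the rib across its 12 mm thickness.
- tilt_stage: Base of the wedge stage, fixed to the trolley at varying place and yaw: foot plate 130 mm (x) by 116 mm (y), grey block 118x104 mm up to 40 mm high. Origin: centre of the underside. The hinge of the tilt table runs along y at x = -56 mm, z = 36 mm; the sloped face falls towards -x (roughly towards the robot).
- tilt_table (a joint): Tilt of the stage, rad: 0 level, growing as the rear (+x) edge is up; clamped firm at a start value between about 0.17 and 0.40, and stays there when pushed.
- sprung_bed (a joint): How far the sprung bed is pressed in along its own normal, m: 0 = up at its stop, 0.008 = bottomed. Spring: starts to give at about 4 N of push once both layers lie on it and needs about 1.5 N more per mm (bottoms at about 16 N). The reading is noisy.
- bed_face (a point): Centre of the top face of the sloped steel bed; x points up the slope, y along the hinge, z out of the face. The face is 110 mm (x) by 100 mm (y); along its low edge (-x end) runs a lip 5 mm wide and 4 mm high; there is nothing else on or beside the face. The bed is 8 mm thick and stands on springs with 8 mm travel. Face centre is about 70 to 100 mm above the trolley.
- battery: small block battery lying down, 26x50x17 mm; bystander, origin at the centre of its underside.
- tweezers: steel tweezers lying flat, 12x118x9 mm; bystander, origin at the centre of its underside.
- marker: marker pen lying flat, 16x131x17 mm; bystander, origin at the centre of its underside.

How it is judged (in metres and radians):
On the way:
1. the spacer lies flat and square in the middle of the sloped bed, let go (x of spacer in the frame of bed_face between -0.02 and 0.02 m and y of spacer in the frame of bed_face between -0.025 and 0.025 m and z of spacer in the frame of bed_face between -0.003 and 0.003 m and angle between the z axis of spacer and the z axis of bed_face, either way round below 0.05 rad and angle between the x axis of spacer and the x axis of bed_face, either way round below 0.25 rad and contact force between the fingers and spacer below 0.1 N and linear speed of spacer below 0.02 m/s), for 0.2 s.
At the end, for the whole second after the job is handed in: Spacer untouched, flush on the bed (3 deg), within 20 x 25 mm of its centre, 14 deg of square. Slide flush (3 deg) on it, centred within 10 mm along and 9 mm across, 11 deg of square, pressed with over 3 N, at rest, fingers gripping its rib; bed pressed in 1.2 to 7.2 mm (x of spacer in the frame of bed_face between -0.02 and 0.02 m and y of spacer in the frame of bed_face between -0.025 and 0.025 m and z of spacer in the frame of bed_face between -0.003 and 0.003 m and angle between the z axis of each of spacer, slide and the z axis of bed_face, either way round below 0.05 rad and angle between the x axis of spacer and the x axis of bed_face, either way round below 0.25 rad and x of slide in the frame of spacer between -0.01 and 0.01 m and y of slide in the frame of spacer between -0.009 and 0.009 m and z of slide in the frame of spacer between 0.006 and 0.0105 m and angle between the x axis of slide and the x axis of spacer, either way round below 0.2 rad and contact force between slide and spacer above 3 N and contact force between the fingers and slide above 2 N and z of the grasp point in the frame of slide below 0.048 m and contact force between the fingers and spacer below 0.5 N and value of joint sprung_bed between 0.0012 and 0.0072 m and linear speed of slide below 0.02 m/s); the arm keeps its last pose, push and grip.
It fails at once if battery, tweezers or marker disturbed (moved more than 30 mm) (distance of any of battery, tweezers, marker from where it was at the start of the episode above 0.03 m).
It also fails if it takes over 58 s, if anything falls off the work surface, if the arm or the gripper's body presses on something with over 40 N, if the wrist force passes 120 N, or if a joint passes its speed limit or range.

## Working session

There is one attempt and no reset: what is moved stays moved. The work goes in short steps, Python scripts to look and compute and a tool call to move; the robot and the scene stay as the last step left them, time stands still between calls to the robot, and variables do not carry over. Pictures are saved under pics/ and viewed, at most 10 in all, crops included, and the job is handed in when it is done.

Besides the shell and the picture viewer there is one more tool, called after "Call:" as name([rows], argument=value, ...), one row to a line, values as JSON. step_arm: Moves the arm, as the interface text tells. Its arguments: {"type":"object","properties":{"series":{"type":"array"},"newtons":{"type":"number"}},"required":["series"]}

```bash
ls; mkdir -p pics; cat > h.py <<'E'
import numpy as np, cv2
from cell import state, grab_frame, get_calibration, close_job, grip_point_offset
def cloud(name):
    im,d=grab_frame(name); c=get_calibration(name)
    K=np.array(c['K']);D=np.array(c['distortion'],float);R=cv2.Rodrigues(np.array(c['rvec'],float))[0];t=np.array(c['tvec'],float).ravel()
    v,u=np.mgrid[:384,:512]
    n=cv2.undistortPoints(np.stack([u,v],-1).reshape(-1,1,2).astype(float),K,D).reshape(384,512,2)
    P=np.dstack([n*d[...,None],d])
    W=(P-t)@R; W[d==0]=np.nan
    return im,d,W
E
python3 - <<'E'
from h import *
for n in('top','scene'):
    im,d,W=cloud(n); np.savez(n+'.npz',im=im,W=W); 
    cv2.imwrite(f'pics/{n}0.png',im[...,::-1])
    print(n,get_calibration(n)['rvec'],get_calibration(n)['tvec'])
print(state(),grip_point_offset)
E
```

```text
pics
top [ 2.18922504 -2.15678042  0.09850992] [0.09084787 0.57509874 1.06268164]
scene [ 1.11299134 -1.95443898  1.2665515 ] [0.34773573 0.24826466 0.50248158]
{'time_s': 0.1, 'joints': array([-8.31236533e+01,  1.48546220e+01,  8.80049568e+01,  3.92684522e-04,
        7.72337194e+01, -1.16171539e+01]), 'dq': array([ 0.06178057, -0.0284835 , -0.10360648, -0.01934955,  0.05868145,
       -0.0253265 ]), 'joint_efforts': array([ 3.07288123e-03, -4.38208544e+01, -2.84644514e+01,  7.21706520e-02,
        3.62616708e-02, -5.16983960e-05]), 'tcp_pos': array([ 0.17444548, -0.52108727,  0.21790412]), 'ee_rot': array([-1.79908690e+02, -1.91625465e-02,  1.84933983e+01]), 'force': array([ 0.37481816,  0.22178352, -0.32027476]), 'torque': array([ 0.00750802, -0.0171575 ,  0.00547984]), 'finger_force': 0.0, 'gripper_width': 0.09321329412150083} 0.0188
```

View pics/top0.png

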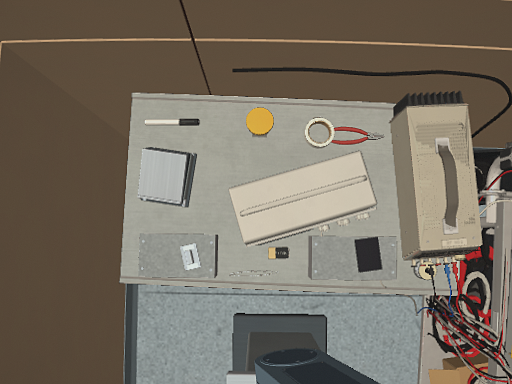

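View pics/scene0.png

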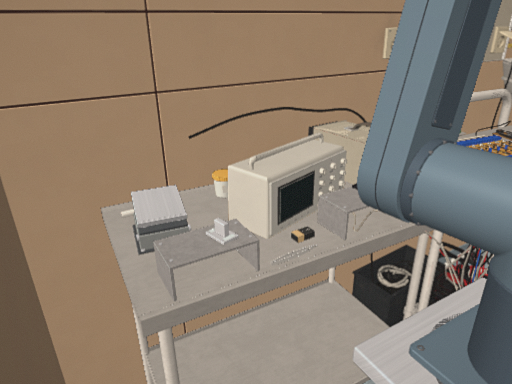

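The top view shows the stage at (167,177), the slide at (190,256) on the left riser, the spacer at (369,254) on the right riser, a tall scope in the middle at (305,198), and a big instrument on the right at (435,180). Next I measure them.

```bash
python3 - <<'E'
from h import *
z=np.load('top.npz'); im,W=z['im'],z['W']; g=im.mean(2)
np.set_printoptions(precision=4,suppress=True)
def rect(m,n):
    m=m.astype(np.uint8); k,l,s,_=cv2.connectedComponentsWithStats(m)
    i=1+np.argmax(s[1:,4]); p=W[l==i]; r=cv2.minAreaRect(p[:,:2].astype(np.float32)); print(n,len(p),'z',np.nanmedian(p[:,2]),r); return l==i
def box(m,a,b,c,d):
    o=np.zeros(m.shape,bool); o[b:d,a:c]=m[b:d,a:c]; return o
Z=W[...,2]
rect(box((g<60)&(Z>.06),340,230,400,280),'spacer')
m=rect(box((g>190)&(Z>.068),170,238,210,276),'slide')
rect(box((Z>.092),170,238,210,276),'rib')
rect(box((Z>.06)&(Z<.075),120,230,225,285),'riserL')
rect(box((Z>.06)&(Z<.085),300,230,400,285),'riserR')
m=box((g>100)&(Z>.03),139,148,190,206)
s=rect(m,'bed')
p=W[s]; 
for _ in range(3):
    c=p.mean(0); n=np.linalg.svd(p-c,full_matrices=False)[2][2]; n*=np.sign(n[2]); p=p[abs((p-c)@n)<.0025]
print('bed c',c,'n',n,'tilt',np.arccos(n[2]),len(p),'slope dir up yaw',np.degrees(np.arctan2(-n[1],-n[0])))
r=cv2.minAreaRect(p[:,:2].astype(np.float32));print(r)
# heights
for nm,(a,b,c2,d) in dict(scope=(225,148,380,245),inst=(390,95,480,262),all=(120,95,400,285)).items():
    q=W[b:d,a:c2].reshape(-1,3); q=q[q[:,2]>.12]; print(nm,np.nanmin(q,0),np.nanmax(q,0))
# height map around spacer/stage
print('px (400..430,254)',W[254,395:440:6])
E
python3 -c "
import cv2
i=cv2.imread('pics/top0.png')
cv2.imwrite('pics/c1.png',cv2.resize(i[140:285,115:405],None,fx=2.7,fy=2.7,interpolation=2))"
```

```text
spacer 732 z 0.07816514231965876 ((0.4336166977882385, -0.14947988092899323), (0.0704103484749794, 0.051548782736063004), 7.641399383544922)
slide 288 z 0.07694791814810412 ((0.42314788699150085, 0.2407364696264267), (0.05186875909566879, 0.03441331535577774), 14.27769947052002)
rib 84 z 0.10169557915005614 ((0.4240541458129883, 0.24120980501174927), (0.02936953864991665, 0.012479758821427822), 14.723148345947266)
riserL 2966 z 0.07031723603497413 ((0.4255315661430359, 0.27174457907676697), (0.17013482749462128, 0.09700749069452286), 89.81147003173828)
riserR 3711 z 0.07076678393641674 ((0.4245292544364929, -0.12014666944742203), (0.0972101241350174, 0.18992555141448975), 0.4407791197299957)
bed 2210 z 0.08209250653651567 ((0.6005856394767761, 0.30941951274871826), (0.1026979386806488, 0.11165955662727356), 81.84083557128906)
bed c [0.6002 0.3082 0.0823] n [-0.2627  0.0354  0.9642] tilt 0.2683214255618199 1685 slope dir up yaw -7.6799516583199035
((0.5985887050628662, 0.308281272649765), (0.09976454079151154, 0.10778999328613281), 82.42814636230469)
scope [ 0.4535 -0.1525  0.1201] [0.6526 0.1561 0.1809]
inst [ 0.4342 -0.3748  0.12  ] [ 0.7843 -0.2181  0.1787]
all [ 0.4496 -0.1525  0.1201] [0.6526 0.1561 0.1809]
px (400..430,254) [[ 0.4341 -0.2118  0.0716]
 [ 0.4315 -0.2474  0.0006]
 [ 0.4336 -0.2445  0.0545]
 [ 0.4348 -0.2481  0.0853]
 [ 0.4363 -0.2485  0.1227]
 [ 0.436  -0.265   0.1134]
 [ 0.4357 -0.2819  0.1035]
 [ 0.4354 -0.2987  0.0946]]
```

View pics/c1.png

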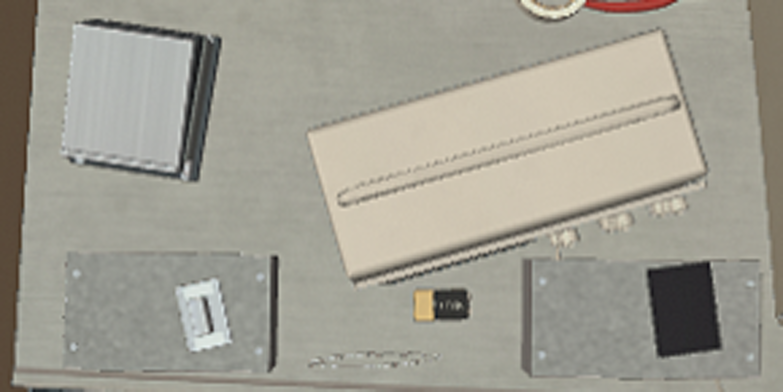

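The crop confirms the layout: bed at crop (130,95), slide at (205,315), spacer at (684,310). I check the gripper body's clearance at the spacer and compute the first move.

```bash
cat >> h.py <<'E'
def go(p,yaw):
    s=state(); R=cv2.Rodrigues(np.zeros(3))[0]
    from scipy.spatial.transform import Rotation as Ro
    R=Ro.from_euler('xyz',s['ee_rot'],degrees=True).as_matrix()
    d=R.T@(np.array(p)-s['tcp_pos'])*1000; a=(s['ee_rot'][2]-yaw+90)%180-90
    print('t',round(s['time_s'],2),'tcp',s['tcp_pos'].round(4),'rot',s['ee_rot'].round(2),'F',s['force'].round(1),'w',round(s['gripper_width'],4),'ff',round(s['finger_force'],1))
    print('shift mm',d.round(1),'turn rad',round(np.radians(a),4))
E
python3 - <<'E'
from h import *
W=np.load('top.npz')['W'].reshape(-1,3); W=W[np.isfinite(W[:,0])]
def clr(c,yaw,zmin,n):
    a=np.radians(yaw); q=W[:,:2]-c; x=q@[np.cos(a),np.sin(a)]; y=q@[np.sin(a),-np.cos(a)]
    m=(abs(x)<.06)&(abs(y)<.115)&(W[:,2]>zmin); print(n,m.sum(), np.c_[x,y,W[:,2]][m][::40].round(3)[:8])
clr([.4336,-.1495],7.6,.13,'spacer'); clr([.4236,.241],14.3,.13,'slide')
go([.4336,-.1495,.2],7.64)
E
```

```text
spacer 333 [[0.06  0.111 0.14 ]
 [0.052 0.11  0.141]
 [0.044 0.105 0.15 ]
 [0.035 0.106 0.144]
 [0.027 0.109 0.14 ]
 [0.018 0.107 0.14 ]
 [0.011 0.099 0.141]
 [0.002 0.103 0.14 ]]
slide 0 []
t 0.1 tcp [ 0.1744 -0.5211  0.2179] rot [-1.7991e+02 -2.0000e-02  1.8490e+01] F [ 0.4  0.2 -0.3] w 0.0932 ff 0.0
shift mm [ 363.6 -270.2   18.5] turn rad 0.1894
```

Call:
step_arm([
  [0,50,-37,0,0.04],
  [0,95,-71,0,0.08],
  [0,140,-104,0,0.12],
  [0,185,-137,0,0.16],
  [0,230,-171,0,0.19],
])

```text
time_s: 0.72
tcp_pos: [0.339, -0.2848, 0.2184]
ee_rot: [-180.0, -0.0, 7.5]
force: [0.8, -0.2, -0.6]
gripper_width: 0.0931
finger_force: 0.0
```

```bash
python3 -c "
from h import *
go([.4336,-.1495,.12],7.64)"
```

```text
t 0.72 tcp [ 0.339  -0.2848  0.2184] rot [-179.98   -0.      7.52] F [ 0.8 -0.2 -0.6] w 0.0931 ff 0.0
shift mm [ 111.5 -121.7   98.5] turn rad -0.0021
```

Call:
step_arm([
  [0,40,-43,0,0],
  [0,78,-85,0,0],
  [0,111,-121,0,0],
  [0,111,-121,50,0],
  [0,111,-121,95,0],
])

```text
time_s: 1.35
tcp_pos: [0.4328, -0.1508, 0.1226]
ee_rot: [180.0, -0.0, 7.7]
force: [-0.5, -0.8, 0.7]
gripper_width: 0.093
finger_force: 0.0
```

```bash
python3 -c "
from h import *
go([.4336,-.1495,.0735],7.64)"
```

```text
t 1.35 tcp [ 0.4328 -0.1508  0.1226] rot [ 1.7996e+02 -4.0000e-02  7.7500e+00] F [-0.5 -0.8  0.7] w 0.093 ff 0.0
shift mm [ 1.  -1.2 49.1] turn rad 0.0019
```

Call:
step_arm([
  [0,1,-1.2,25,0],
  [0,1,-1.2,42,0],
  [0,1,-1.2,49,0],
  [0,1,-1.2,49,0],
  [80,1,-1.2,49,0],
], newtons=10)

```text
time_s: 1.98
tcp_pos: [0.4337, -0.1508, 0.0754]
ee_rot: [180.0, -0.1, 7.6]
force: [1.1, 0.2, 0.7]
gripper_width: 0.0869
finger_force: 0.0
```

Call:
step_arm([
  [160,0,0,0,0],
  [160,0,0,0,0],
  [160,0,0,0,0],
  [160,0,0,0,0],
  [160,0,0,0,0],
])

```text
time_s: 2.6
tcp_pos: [0.4333, -0.1506, 0.0748]
ee_rot: [180.0, -0.0, 7.6]
force: [-0.6, 0.1, 1.9]
gripper_width: 0.0516
finger_force: 10.0
```

Call:
step_arm([
  [160,0,0,-15,0],
  [160,0,0,-45,0],
  [160,0,0,-85,0],
  [160,0,0,-125,0],
  [160,0,0,-160,0],
])

```text
time_s: 3.22
tcp_pos: [0.4331, -0.1504, 0.236]
ee_rot: [180.0, -0.0, 7.6]
force: [1.0, -0.2, -1.1]
gripper_width: 0.0516
finger_force: 10.0
```

```bash
python3 -c "
from h import *
go([.599,.308,.235],-7.65)"
```

```text
t 3.23 tcp [ 0.4331 -0.1504  0.236 ] rot [ 1.7999e+02 -2.0000e-02  7.6100e+00] F [ 1.  -0.2 -1.1] w 0.0516 ff 10.0
shift mm [ 225.1 -432.4    1. ] turn rad 0.2664
```

Call:
step_arm([
  [160,20,-35,0,0.03],
  [160,42,-80,0,0.06],
  [160,66,-128,0,0.1],
  [160,92,-176,0,0.14],
  [160,115,-222,0,0.18],
])

```text
time_s: 3.85
tcp_pos: [0.5181, 0.0866, 0.2344]
ee_rot: [-180.0, 0.0, -2.8]
force: [0.0, -1.2, -0.8]
gripper_width: 0.0516
finger_force: 10.0
```

```bash
python3 -c "
from h import *
go([.599,.308,.235],-7.65)"
```

```text
t 3.85 tcp [0.5181 0.0866 0.2344] rot [-1.80e+02  1.00e-02 -2.77e+00] F [ 0.  -1.2 -0.8] w 0.0516 ff 10.0
shift mm [  70.1 -225.1   -0.6] turn rad 0.0851
```

Call:
step_arm([
  [160,16,-50,0,0.02],
  [160,32,-100,0,0.04],
  [160,48,-150,0,0.06],
  [160,60,-194,0,0.08],
  [160,70,-223,0,0.085],
])

```text
time_s: 4.47
tcp_pos: [0.5981, 0.3065, 0.2338]
ee_rot: [180.0, 0.1, -7.5]
force: [-0.2, -0.7, -1.5]
gripper_width: 0.0516
finger_force: 10.0
```

```bash
python3 -c "
from h import *
go([.599,.308,.12],-7.65)
z=np.load('top.npz')['W']; Z=z[...,2]
# bed footprint in bed axes, using plane inliers
c=np.array([.6002,.3082,.0823]);n=np.array([-.2627,.0354,.9642]);n/=np.linalg.norm(n)
y=np.cross(n,[1,0,0]);a=np.radians(-7.65);x=np.array([np.cos(a),np.sin(a),0]);x-=n*(x@n);x/=np.linalg.norm(x);y=np.cross(n,x)
q=z[140:215,130:205].reshape(-1,3)-c; h=q@n
m=abs(h)<.002; X=q[m]@x;Y=q[m]@y; print('in',np.percentile(X,[0,1,50,99,100]),np.percentile(Y,[0,1,50,99,100]))
m=(h>.002)&(h<.008);X=q[m]@x;Y=q[m]@y;print('lip',m.sum(),np.percentile(X,[0,5,50,95,100]),np.percentile(Y,[0,50,100]))
"
```

```text
t 4.47 tcp [0.5981 0.3065 0.2338] rot [ 1.7999e+02  7.0000e-02 -7.5000e+00] F [-0.2 -0.7 -1.5] w 0.0516 ff 10.0
shift mm [  0.8  -1.7 113.8] turn rad 0.0026
in [-0.05751905 -0.05439257 -0.00051298  0.05260953  0.05387684] [-0.05002404 -0.04878239 -0.00026247  0.04841832  0.04981785]
lip 365 [-0.05687363 -0.05527384  0.00162801  0.04841426  0.05329412] [-0.05040452 -0.00235664  0.04910596]
```

Call:
step_arm([
  [160,0.8,-1.7,40,0],
  [160,0.8,-1.7,85,0],
  [160,0.8,-1.7,115,0],
  [160,0.8,-1.7,130,0],
  [160,0.8,-1.7,133,0],
])

```text
time_s: 5.1
tcp_pos: [0.5989, 0.3056, 0.1008]
ee_rot: [180.0, 0.1, -7.6]
force: [0.8, 0.3, 0.0]
gripper_width: 0.0516
finger_force: 10.0
```

Call:
step_arm([
  [160,0,0,1,0],
  [160,0,0,2,0],
  [160,0,0,3,0],
  [160,0,0,4,0],
  [160,0,0,4,0],
], newtons=6)

```text
time_s: 5.72
tcp_pos: [0.5992, 0.3058, 0.0977]
ee_rot: [-180.0, 0.0, -7.6]
force: [0.1, -1.4, -0.9]
gripper_width: 0.0516
finger_force: 6.0
```

Call:
step_arm([
  [160,0,0,1,0],
  [160,0,0,2,0],
  [160,0,0,3,0],
  [160,0,0,4,0],
  [160,0,0,4,0],
])

```text
time_s: 6.35
tcp_pos: [0.5991, 0.3058, 0.0935]
ee_rot: [180.0, 0.0, -7.6]
force: [-1.1, 1.1, 0.2]
gripper_width: 0.052
finger_force: 6.0
```

Call:
step_arm([
  [160,0,-1,1,0],
  [160,0,-2,2,0],
  [160,0,-2,3,0],
  [160,0,-2,4,0],
  [160,0,-2,4,0],
])

```text
time_s: 6.98
tcp_pos: [0.5996, 0.3078, 0.0896]
ee_rot: [-180.0, -0.0, -7.6]
force: [0.2, -1.2, 0.0]
gripper_width: 0.0517
finger_force: 6.0
```

Call:
step_arm([
  [160,0,0,1,0],
  [160,0,0,2,0],
  [160,0,0,2.5,0],
  [160,0,0,2.5,0],
])

```text
time_s: 7.48
tcp_pos: [0.5995, 0.3078, 0.0871]
ee_rot: [-180.0, 0.0, -7.6]
force: [1.0, -0.2, -0.1]
gripper_width: 0.0519
finger_force: 6.0
```

```bash
python3 -c "
from h import *
go([.599,.308,.086],-7.65)
im,d,W=cloud('scene'); c=get_calibration('scene')
p=cv2.projectPoints(np.array([[.599,.308,.09]]),np.array(c['rvec'],float),np.array(c['tvec'],float),np.array(c['K']),np.array(c['distortion'],float))[0].ravel();print(p)
u,v=p.astype(int);u0=max(u-60,0);v0=max(v-60,0)
cv2.imwrite('pics/s1.png',cv2.resize(im[v0:v0+100,u0:u0+130,::-1],None,fx=6,fy=6,interpolation=2))
"
```

```text
t 7.47 tcp [0.5995 0.3078 0.0871] rot [-180.      0.     -7.57] F [ 1.  -0.2 -0.1] w 0.0519 ff 6.0
shift mm [-0.5 -0.1  1.1] turn rad 0.0013
[156.74559714 200.4158214 ]
```

View pics/s1.png

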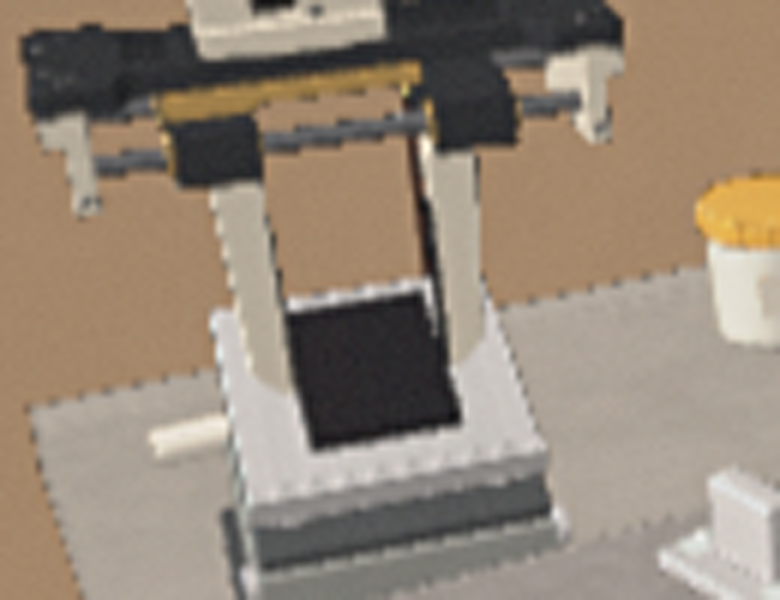

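The spacer sits between the fingers at crop (375,365), tilted with the bed and about centred. I lower it one more mm and release it.

Call:
step_arm([
  [160,0,0,0.8,0],
  [160,0,0,0.8,0],
  [100,0,0,0.8,0],
  [60,0,0,0.8,0],
  [60,0,0,0.8,0],
])

```text
time_s: 8.15
tcp_pos: [0.5994, 0.3077, 0.0861]
ee_rot: [180.0, 0.0, -7.6]
force: [-1.1, -0.4, 0.0]
gripper_width: 0.0697
finger_force: 0.0
```

Call:
step_arm([
  [0,0,0,0,0],
  [0,0,0,-5,0],
  [0,0,0,-40,0],
  [0,0,0,-90,0],
  [0,0,0,-140,0],
])

```text
time_s: 8.78
tcp_pos: [0.5993, 0.3077, 0.228]
ee_rot: [180.0, 0.0, -7.6]
force: [1.0, -0.5, -0.1]
gripper_width: 0.0926
finger_force: 0.0
```

```bash
python3 -c "
from h import *
go([.4236,.241,.225],14.3)"
```

```text
t 8.78 tcp [0.5993 0.3077 0.228 ] rot [ 1.80e+02  1.00e-02 -7.58e+00] F [ 1.  -0.5 -0.1] w 0.0926 ff 0.0
shift mm [-165.4   89.3    3. ] turn rad -0.3818
```

Call:
step_arm([
  [0,-40,22,0,-0.08],
  [0,-80,43,0,-0.16],
  [0,-120,65,0,-0.24],
  [0,-150,81,0,-0.32],
  [0,-165,89,0,-0.382],
])

```text
time_s: 9.4
tcp_pos: [0.4225, 0.2409, 0.2271]
ee_rot: [-180.0, -0.0, 14.5]
force: [-0.4, -0.3, 0.1]
gripper_width: 0.0932
finger_force: 0.0
```

```bash
cat > m.py <<'E'
from h import *
np.set_printoptions(precision=4,suppress=True)
im,d,W=cloud('top'); g=im.mean(2); Z=W[...,2]
m=np.zeros(g.shape,bool); m[140:215,130:205]=(g<60)[140:215,130:205]&(Z[140:215,130:205]>.07)
k,l,s,_=cv2.connectedComponentsWithStats(m.astype(np.uint8)); i=1+np.argmax(s[1:,4]); p=W[l==i]
c=p.mean(0); n=np.linalg.svd(p-c,full_matrices=False)[2][2]; n*=np.sign(n[2])
x=np.array([1,0,-n[0]/n[2]]);x/=np.linalg.norm(x);y=np.cross(n,x); 
r=cv2.minAreaRect(np.c_[(p-c)@x,(p-c)@y].astype(np.float32))
print('spacer',len(p),'c',c+r[0][0]*x+r[0][1]*y,'n',n,'tilt',np.arccos(n[2]),r)
cv2.imwrite('pics/t2.png',cv2.resize(im[140:285,115:260,::-1],None,fx=4,fy=4,interpolation=2))
E
python3 m.py; python3 -c "
from h import *
go([.4236,.241,.12],14.3)"
```

```text
spacer 724 c [0.5998 0.3089 0.0904] n [-0.2706  0.0317  0.9622] tilt 0.2759229232260438 ((-0.0006067492067813873, 0.0007062442600727081), (0.051197998225688934, 0.07052138447761536), 82.98741912841797)
t 9.45 tcp [0.4212 0.2406 0.2271] rot [1.80e+02 4.00e-02 1.46e+01] F [-2.   0.4 -1.2] w 0.0929 ff 0.0
shift mm [  2.5   0.2 107.1] turn rad 0.0053
```

View pics/t2.png

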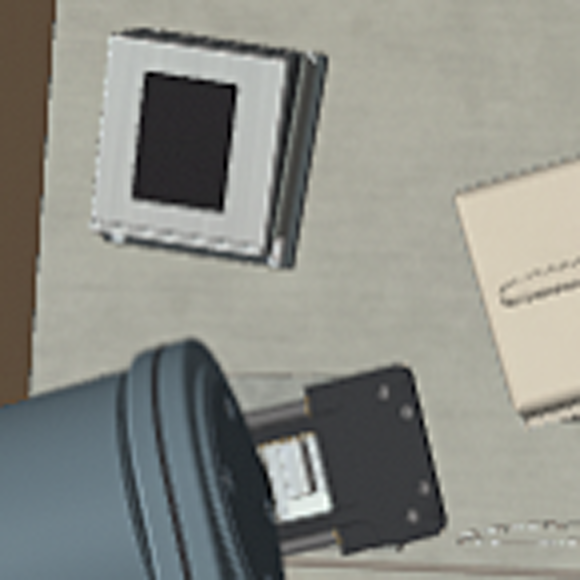

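The spacer lies flush and centred at crop (185,142), and the slide can be seen at (297,475) between the open fingers. Descend on the rib.

Call:
step_arm([
  [0,2,0,45,0.003],
  [0,2,0,95,0.003],
  [0,2,0,125,0.003],
  [0,2,0,140,0.003],
  [0,2,0,143,0.003],
])

```text
time_s: 10.07
tcp_pos: [0.4264, 0.2419, 0.0831]
ee_rot: [180.0, 0.0, 14.1]
force: [-1.0, -0.3, -0.1]
gripper_width: 0.0931
finger_force: 0.0
```

Call:
step_arm([
  [100,0,0,0,0],
  [200,0,0,0,0],
  [240,0,0,0,0],
  [240,0,0,0,0],
  [240,0,0,0,0],
], newtons=10)

```text
time_s: 10.7
tcp_pos: [0.4262, 0.2418, 0.0835]
ee_rot: [-180.0, -0.0, 14.1]
force: [-0.5, 0.1, -0.2]
gripper_width: 0.0478
finger_force: 0.0
```

Call:
step_arm([
  [240,0,0,0,0],
  [240,0,0,0,0],
  [240,0,0,0,0],
  [240,0,0,0,0],
])

```text
time_s: 11.2
tcp_pos: [0.4262, 0.2417, 0.0833]
ee_rot: [180.0, 0.0, 14.1]
force: [-0.4, -0.7, -1.2]
gripper_width: 0.012
finger_force: 10.0
```

Call:
step_arm([
  [240,0,0,-15,0],
  [240,0,0,-45,0],
  [240,0,0,-75,0],
  [240,0,0,-100,0],
  [240,0,0,-110,0],
])

```text
time_s: 11.82
tcp_pos: [0.4269, 0.2421, 0.1956]
ee_rot: [-180.0, -0.2, 14.1]
force: [0.0, 0.1, -1.8]
gripper_width: 0.0117
finger_force: 10.0
```

```bash
python3 -c "
from h import *
go([.5962,.3093,.19],-7.3)"
```

```text
t 11.82 tcp [0.4269 0.2421 0.1956] rot [-179.99   -0.19   14.15] F [ 0.   0.1 -1.8] w 0.0117 ff 10.0
shift mm [180.5 -23.8   6.2] turn rad 0.3743
```

Call:
step_arm([
  [240,36,-5,0,0.075],
  [240,78,-10,0,0.16],
  [240,122,-16,0,0.25],
  [240,160,-21,0,0.33],
  [240,180,-24,0,0.374],
])

```text
time_s: 12.45
tcp_pos: [0.596, 0.3094, 0.192]
ee_rot: [180.0, 0.1, -7.4]
force: [-0.0, 0.2, -1.3]
gripper_width: 0.012
finger_force: 10.0
```

Call:
step_arm([
  [240,0,0,30,0],
  [240,0,0,55,0],
  [240,0,0,65,0],
  [240,0,0,65,0],
  [240,0,0,65,0],
])

```text
time_s: 13.08
tcp_pos: [0.5955, 0.3093, 0.1296]
ee_rot: [-180.0, -0.1, -7.3]
force: [-0.5, -0.0, -1.4]
gripper_width: 0.0116
finger_force: 10.0
```

```bash
python3 - <<'E'
from h import *
go([.5962,.3093,.115],-7.3)
im,d,W=cloud('scene')
cv2.imwrite('pics/s2.png',cv2.resize(im[140:240,97:227,::-1],None,fx=6,fy=6,interpolation=2))
E
```

```text
t 13.07 tcp [0.5955 0.3093 0.1296] rot [-1.7995e+02 -1.0000e-01 -7.2900e+00] F [-0.5 -0.  -1.4] w 0.0116 ff 10.0
shift mm [ 0.6 -0.1 14.6] turn rad 0.0002
```

View pics/s2.png

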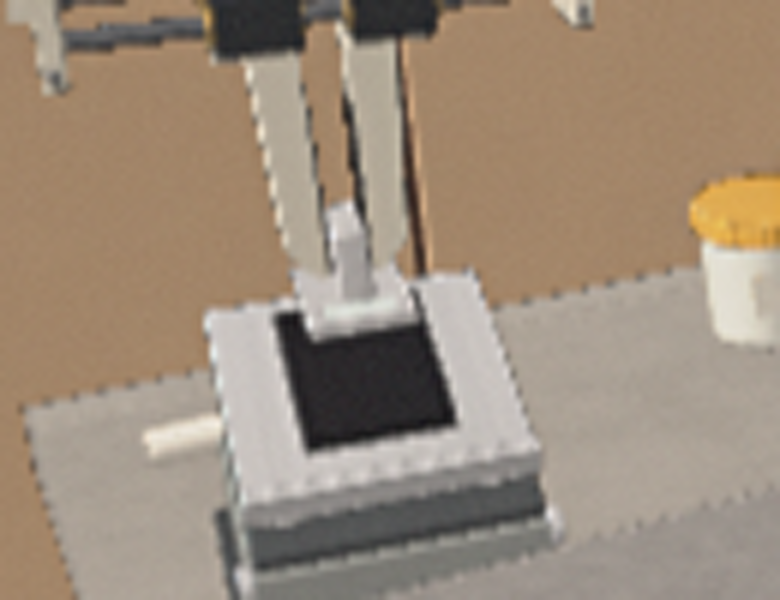

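The slide hangs level at crop (352,300) above the spacer, square with it. I lower it with a light grip so that it pivots flush.

Call:
step_arm([
  [240,0.5,0,6,0],
  [240,0.5,0,11,0],
  [240,0.5,0,15,0],
  [240,0.5,0,17,0],
  [240,0.5,0,17,0],
], newtons=6)

```text
time_s: 13.75
tcp_pos: [0.5952, 0.3089, 0.1111]
ee_rot: [180.0, 0.0, -7.3]
force: [-0.0, -0.1, -1.1]
gripper_width: 0.0119
finger_force: 6.0
```

Call:
step_arm([
  [240,0,0,1,0],
  [240,0,0,2,0],
  [240,0,0,3,0],
  [240,0,0,4,0],
  [240,0,0,4,0],
])

```text
time_s: 14.38
tcp_pos: [0.595, 0.3091, 0.1077]
ee_rot: [-180.0, 0.0, -7.3]
force: [-3.6, 0.0, 3.1]
gripper_width: 0.012
finger_force: 6.0
```

Call:
step_arm([
  [240,0,0,1,0],
  [240,0,0,2,0],
  [240,0,0,3,0],
  [240,0,0,4,0],
  [240,0,0,4,0],
])

```text
time_s: 15.0
tcp_pos: [0.5949, 0.3091, 0.1031]
ee_rot: [180.0, 0.1, -7.3]
force: [-4.4, 0.7, 2.9]
gripper_width: 0.0121
finger_force: 6.0
```

```bash
python3 - <<'E'
from h import *
im,d,W=cloud('scene')
cv2.imwrite('pics/s3.png',cv2.resize(im[140:240,97:227,::-1],None,fx=6,fy=6,interpolation=2))
E
```

```text
(no output)
```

View pics/s3.png

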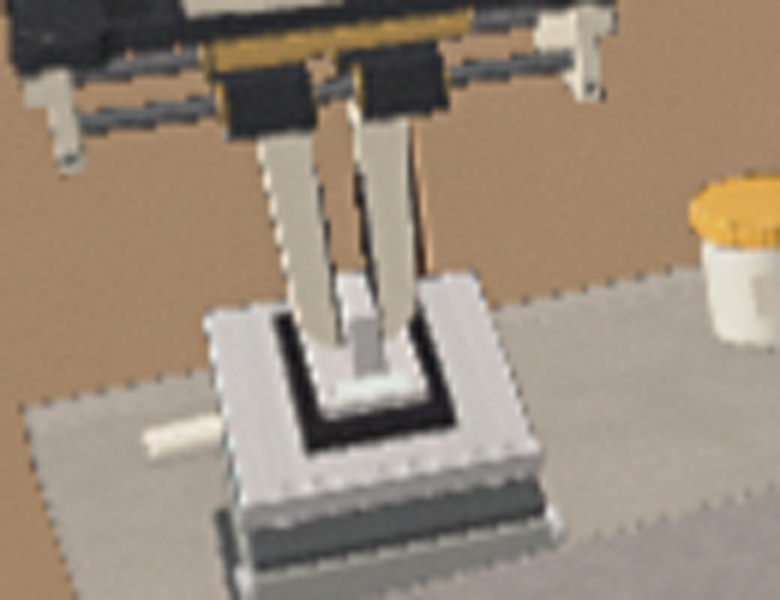

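The slide has pivoted close to the slope at crop (365,380), and the spacer has not moved. I go on down, easing the sideways load.

Call:
step_arm([
  [240,-0.3,0,0.5,0],
  [240,-0.5,0,1,0],
  [240,-0.8,0,1.5,0],
  [240,-1,0,2,0],
  [240,-1,0,2,0],
])

```text
time_s: 15.68
tcp_pos: [0.5946, 0.3091, 0.1013]
ee_rot: [-180.0, -0.0, -7.3]
force: [-3.2, 0.2, 1.7]
gripper_width: 0.0117
finger_force: 6.0
```

Call:
step_arm([
  [240,0,0,0.5,0],
  [240,0,0,1,0],
  [240,0,0,1.5,0],
  [240,0,0,2,0],
  [240,0,0,2,0],
], newtons=8)

```text
time_s: 16.3
tcp_pos: [0.5946, 0.3091, 0.0996]
ee_rot: [-180.0, -0.0, -7.3]
force: [-2.8, 0.3, 5.0]
gripper_width: 0.012
finger_force: 8.0
```

Call:
step_arm([
  [240,0.2,0,0.7,0],
  [240,0.4,0,1.4,0],
  [240,0.5,0,2,0],
  [240,0.5,0,2.5,0],
  [240,0.5,0,2.5,0],
], newtons=12)

```text
time_s: 16.92
tcp_pos: [0.5952, 0.3091, 0.0976]
ee_rot: [-180.0, -0.1, -7.3]
force: [-3.6, -0.2, 8.1]
gripper_width: 0.0117
finger_force: 12.0
```

```bash
cat > f.py <<'E'
from h import *
np.set_printoptions(precision=4,suppress=True)
fr=[cloud('scene') for _ in range(12)]
im=fr[0][0]; W=np.nanmean([f[2] for f in fr],0); np.savez('s.npz',im=im,W=W)
n0=np.array([-.267,.034,.963]);n0/=np.linalg.norm(n0); c=np.array([.599,.308,.082])
x=np.array([1,0,-n0[0]/n0[2]]);a=np.radians(-7.3);x=np.array([np.cos(a),np.sin(a),0]);x-=n0*(x@n0);x/=np.linalg.norm(x);y=np.cross(n0,x)
q=W-c; X=q@x;Y=q@y;H=q@n0; g=im.mean(2)
hsv=cv2.cvtColor(im,cv2.COLOR_RGB2HSV)
def fit(m,n):
    A=np.c_[X[m],Y[m],np.ones(m.sum())]; k=np.ones(len(A),bool)
    for _ in range(4):
        s=np.linalg.lstsq(A[k],H[m][k],rcond=None)[0]; r=H[m]-A@s; k=abs(r)<max(2*r[k].std(),.0006)
    print(n,k.sum(),'slope x,y',s[:2],'h0',s[2],'std',r[k].std(),'X',np.percentile(X[m],[0,2,98,100]),'Y',np.percentile(Y[m],[0,2,98,100]))
fit((g>110)&(abs(X)<.047)&(abs(Y)<.047)&((abs(X)>.04)|(abs(Y)>.031))&(abs(H)<.012),'bed')
fit((g<55)&(abs(X)<.04)&(abs(Y)<.03)&(abs(H)<.016),'spacer')
fit((g>110)&(abs(X)<.034)&(abs(Y)<.024)&(H>.006)&(H<.0175),'slide')
s=state();print(s['time_s'],s['force'].round(2),s['torque'].round(3),s['tcp_pos'],s['finger_force'])
cv2.imwrite('pics/s4.png',cv2.resize(im[165:225,130:190,::-1],None,fx=9,fy=9,interpolation=2))
E
python3 f.py
```

```text
bed 491 slope x,y [ 0.0078 -0.0028] h0 -0.002960104871065881 std 0.00024926397522572656 X [-0.0458 -0.0449  0.045   0.0469] Y [-0.0469 -0.0461  0.0463  0.0469]
spacer 98 slope x,y [ 0.012  -0.0055] h0 0.005056522533998837 std 0.00030437216811665516 X [-0.0334 -0.033   0.029   0.0342] Y [-0.0248 -0.0246  0.0238  0.024 ]
slide 146 slope x,y [ 0.0052 -0.002 ] h0 0.011096819475425474 std 0.0002703223174283977 X [-0.0312 -0.0309  0.0047  0.0145] Y [-0.0177 -0.017   0.0178  0.0182]
17.525 [-4.31 -0.14  7.99] [-0.059  0.613  0.013] [0.5951 0.3091 0.0977] 12.004926055669785
```

View pics/s4.png

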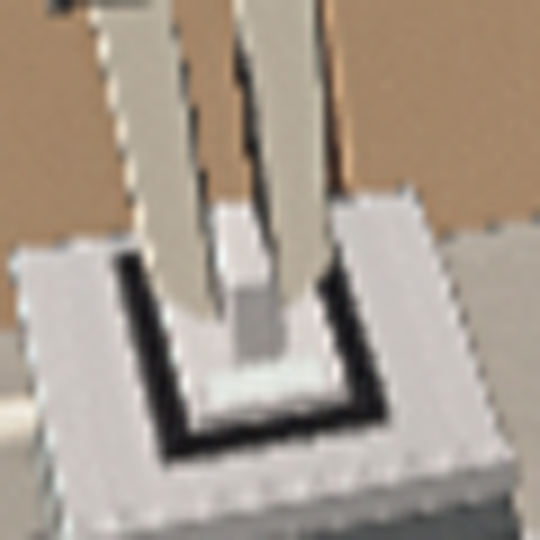

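The slide is parallel to the spacer within 0.01 rad and centred to about 4 mm along and 1 mm across. The bed is pressed in about 3 to 4 mm. I let it settle, then hand in.

Call:
step_arm([
  [240,0,0,0,0],
  [240,0,0,0,0],
  [240,0,0,0,0],
])

```text
time_s: 17.9
tcp_pos: [0.5952, 0.3091, 0.0976]
ee_rot: [-180.0, -0.1, -7.3]
force: [-3.9, 0.0, 7.1]
gripper_width: 0.0119
finger_force: 12.0
```

```bash
python3 -c "
from h import *
s=state();print(s['force'],s['tcp_pos'],s['finger_force'],abs(s['dq']).max());print(close_job())"
```

```text
[-3.92103327e+00  2.97432886e-04  7.08891757e+00] [0.59515537 0.30905085 0.09764138] 12.004964500665665 0.1481614056302172
the job is handed in; nothing more can be done
None
```

I handed the job in at about 18 s, holding the slide by its rib, flush on the spacer (about 4 mm off centre along the slope, 1 mm across), with the bed pressed in an estimated 3–4 mm; the hand-in returned no verdict.

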